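Shut and bolt the sample box

ROBOT

A 6-joint arm with a two-finger parallel gripper is mounted at the origin on the work surface. World frame = base frame: x ahead of the robot, y to its left, z up, the work surface at z = 0. Lengths are in m, angles in rad, forces in N, time in s.
With the tool pointing down it reaches from about 0.2 to 0.875 m from the base axis. Payload 3.4 kg.
Tool frame: the origin (TCP) lies between the finger pads; the fingertips stand 25 mm ahead of it and the grasp point (between the pads) lies 6 mm ahead of it (r.nose_length is the z of the fingertips in the tool frame, in m); z points along the fingers, y is the line along which they close (so a half turn about z gives the same grasp; the last joint's range is limited). The gripper opens to 94 mm and grips with 3 to 60 N. Pads are 16 mm wide; open, the fingers measure 119 mm over their backs; the gripper's body (75 mm by 177 mm) begins 78 mm behind the grasp point.
Start: joints at [-1.421, 0.276, 1.505, -0, 1.361, -0.121], TCP at [0.154, -0.554, 0.23] pointing down, gripper open.
Joint ranges: [-2.89, 2.89], [-0.75, 2.08], [0.22, 2.7], [-1.18, 4.32], [0.11, 2.71], [-2.7, 2.7]. Speed limits (rad/s): [2.57, 2.57, 3.14, 3.14, 3.14, 3.14].

INTERFACE

Orientations are given as a unit quaternion [w, x, y, z].
In Python, from plant import r, gripper_to, inverse_kinematics, vision, models, telemetry gives the robot as it stands. Calls block until the motion is done:
- r.move_to(position, orientation): joint-space move of the TCP to a pose.
- r.move_l(position, rot=None, vel=0.15, guard=None): straight line of the TCP; rot=None keeps the orientation; vel is the mean speed in m/s. With guard (N) it stops when the force on the tool has changed by that much, and returns True; else False.
- r.movej(angles): joint-space move.
- gripper_to(opening, f_grip=None): finger opening in m; f_grip is the grip in N (None keeps the last); returns when the fingers have stopped.
- r.hold(seconds).
- inverse_kinematics(position, orientation): joint angles nearest the present ones, or None.
- vision.snapshot(name): name is "scene" or "side" or "wrist"; returns the picture (384x512x3 uint8, red, green, blue); there is no depth.
- vision.get_calibration(name): a dict with "fx", "fy", "cx", "cy" (pixels), "position" and "orientation" of the camera in the world. Camera axes: x right, y down, z forward; pixel columns grow to the right and rows downward; lengths in m; the calibration is good to about 2 mm. A picture is of the moment at which its call begins: read the wrist's pose just before it. get_calibration takes no time and is no camera call; for the wrist camera it gives the pose at the moment of the call.
A pose or a line that the arm cannot do raises r.PlanningError and nothing moves.
- r.sign_off(): hands the job in; it is judged then, once.
Trained networks look in the newest picture that a camera, given by its name, has taken for a name from the list of things; names that differ only in an ending like _2 or _b are one class to them, and where a whole thing is asked for, a point or a joint stands for the part that bears it (a point fixed in the world has none). Each returns a list of dicts, best first, with "score" (0 to 1); they miss things now and then, are a little off and sometimes report something else, mostly with a low value. They report only what shows in the picture. A call takes as long as a camera call.
- models.boxes_of(thing, camera): "at" ([x, y, z] in m, in world coordinates, good to about 4 mm: the middle of the surface that is visible of it).
- models.regions_of(thing, camera): "pixels" (384x512 bool, what is visible of it).
- models.mark_of(thing, camera): "at" ([x, y, z] in m, in world coordinates, good to about 4 mm: a listed point, or the origin of a listed thing).
Readings, each from a call of its own:
- telemetry.current_t(): time.
- telemetry.current_joints(): joint angles.
- telemetry.current_dq(): joint speeds.
- telemetry.current_joint_efforts(): joint torques, N m.
- telemetry.current_ee_pos(): TCP position.
- telemetry.current_tool_rot(): TCP orientation.
- telemetry.current_wrist_force(): force on the tool from outside, world axes, zero at the start.
- telemetry.current_torque(): the same for the moment, N m.
- telemetry.current_opening(): finger opening in m.
- telemetry.current_finger_force(): force on a finger pad.
Only numpy, scipy, OpenCV 4.12 (cv2) and the standard library are available. Lean on these libraries where they do the work, as an engineer would, in place of code of your own. Each camera call takes 0.05 s, during which the arm holds its last target. There are 200 camera calls.

TASK

Shut the lid of the blue sample box first, pressing it right down, and only then push the sliding bolt on top of the lid by its red knob, across through the brass keeper until it is fully home at its stop. Leave the bottles, the beaker and the jar around the box where they stand.

Things in the scene. Friction and masses are not known exactly. Their poses are not given: they have to be found in the camera images.
- samplebox: Blue steel box fixed to the bench, 200 (x) x 260 (y) x 90 mm high, holding vials. Origin at the centre of its underside, on the bench; z up; its own +x points to the hinge side (away from the robot), +y to the side with the keeper. The lid's hinge line runs along the box's y at x = +100, z = 90 mm.
- lid (a joint): White hinged lid, a 205 x 260 x 10 mm plate; angle in rad: 0 = shut (underside on the box rim at z = 90 mm, top face at z = 100 mm), growing as its front edge rises; starts 0.4 to 0.8. The hinge axis is at the rear edge of its underside. Stiff friction hinge (0.7 N m): it stays where it is left, neither falls nor springs back; about 3 N down near the front edge moves it.
- lid_front (a point): Middle of the lid's front edge, on its top face, 205 mm from the hinge line (moves with the lid). A blue finger tab (22 x 80 mm) sticks out of this edge, its middle 70 mm to the box's -y side. The lid's top is bare, with room to press, from 60 mm to 130 mm on that -y side.
- bolt (a joint): Travel in m of the dark steel bolt (10 mm thick, 170 mm long) lying on the lid along the box's y, 150 mm from the hinge: 0 = fully drawn back, 0.055 = home against its stop; starts 0 to 0.012. It moves towards the box's +y. The tip reaches the keeper at 0.021 and is flush with its far face at 0.041. 3 N of friction, no spring.
- bolt_knob (a point): Centre of the flat top of the bolt's upright red knob, a cylinder 16 mm across and 22 mm high on an 8 mm stem, square to the lid. With the lid shut its top is at z = 144 mm, the red part's lower end at z = 122 mm. The knob runs from 40 mm (bolt at 0) to 95 mm (bolt home) on the +y side of the box's middle.
- bolt_tip (a point): Centre of the bolt's leading end face, on its axis, 75 mm ahead of the knob towards the box's +y. Two steel guides hold the bolt, one each side of the knob, from 3 to 15 and from 105 to 117 mm on the +y side of the lid's middle; they stand 18 mm above the lid's top face (to z = 118 mm with the lid shut).
- keeper (a point): Brass keeper fixed on the box's +y side wall: a square staple 20 mm deep along y, about 40 mm wide, with its top at z = 126 mm. This point is the middle of the mouth that faces the bolt; its opening is 18 mm wide and 24 mm high.
- bottle_a: Clear glass bottle with blue cap, 86 mm across, 190 mm high, standing loose; origin at the centre of its base.
- bottle_b: Amber glass bottle with blue cap, 72 mm across, 150 mm high, standing loose; origin at the centre of its base.
- beaker: Glass beaker 68 mm across, 90 mm high, standing loose on the box's -y side; origin at the centre of its base.
- jar: Small white jar 56 mm across, 60 mm high, standing loose on the box's +y side, clear of the keeper; origin at the centre of its base.

How it is judged:
By the outcome, as a careful person would: the job done as asked, in the order asked, and still so for the second after the job is handed in, with the robot touching nothing.
It also fails if it takes over 40 s, if anything falls off the work surface, if the arm or the gripper's body presses on something with over 40 N, if the wrist force passes 120 N, or if a joint passes its speed limit or range.

## Working session

There is one attempt and no reset: what is moved stays moved. The work goes in short steps, each a Python script; the robot and the scene stay as the last script left them, time stands still between calls to the robot, and variables do not carry over. Pictures are saved under pics/ and viewed, at most 10 in all, crops included, and the job is handed in when it is done.

```bash
mkdir -p pics
python3 - <<'E'
from plant import *
from plant import r, vision, models, telemetry
import cv2, numpy as np
ims=[]
for c in ("scene","side"):
    im=vision.snapshot(c); ims.append(im)
    for t in ("samplebox","lid_front","bolt_knob","bolt_tip","keeper","bottle_a","beaker","jar"):
        print(c,t,[(np.round(d["at"],3).tolist(),round(d["score"],2)) for d in models.mark_of(t,c)[:3]])
    cal=vision.get_calibration(c); print({k:np.round(v,3).tolist() for k,v in cal.items()})
    cv2.imwrite(f"pics/{c}1.png",im[:,:,::-1])
print(telemetry.current_t())
E
```

```text
scene samplebox [([0.647, 0.026, -0.0], 0.94)]
scene lid_front [([0.567, -0.0, 0.186], 0.86)]
scene bolt_knob [([0.618, 0.061, 0.201], 0.45)]
scene bolt_tip [([0.578, 0.129, 0.168], 0.47), ([0.654, 0.26, -0.002], 0.43)]
scene keeper [([0.548, 0.133, 0.107], 0.56)]
scene bottle_a [([0.616, 0.503, -0.005], 0.97), ([0.594, -0.487, 0.001], 0.64)]
scene beaker [([0.743, -0.169, -0.004], 0.91)]
scene jar [([0.657, 0.261, -0.001], 0.64)]
{'fx': 400.916, 'fy': 400.916, 'cx': 254.631, 'cy': 189.672, 'position': [1.692, 0.17, 0.916], 'orientation': [-0.294, 0.572, 0.685, -0.342]}
side samplebox [([0.645, 0.028, 0.0], 0.87)]
side lid_front [([0.566, -0.005, 0.186], 0.9)]
side bolt_knob [([0.617, 0.06, 0.204], 0.71)]
side bolt_tip []
side keeper [([0.551, 0.141, 0.111], 0.81)]
side bottle_a [([0.592, -0.485, -0.0], 0.93), ([0.611, 0.503, -0.003], 0.56)]
side beaker []
side jar [([0.652, 0.255, 0.002], 0.91)]
{'fx': 378.682, 'fy': 378.682, 'cx': 257.587, 'cy': 191.282, 'position': [0.308, 0.828, 0.877], 'orientation': [0.069, -0.164, 0.898, -0.402]}
0.9
```

View pics/scene1.png

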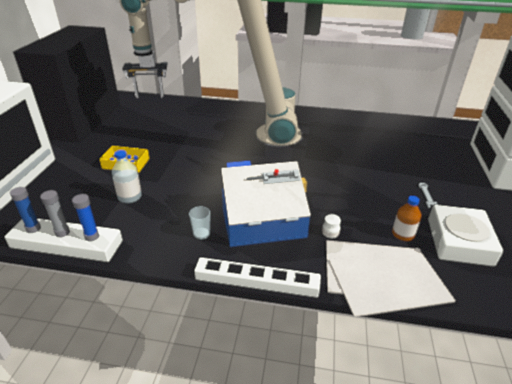

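View pics/side1.png

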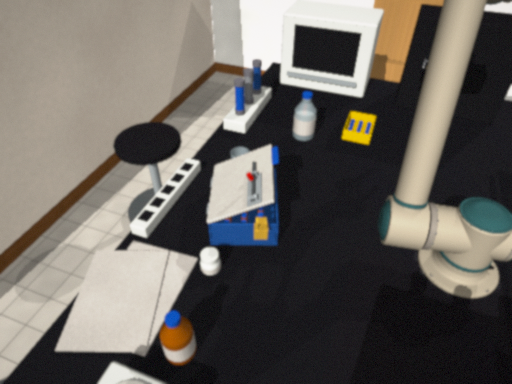

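The scene picture shows the box near the centre (~265,200), with its lid part open, the knob at (277,172) and the beaker at (200,222). In the side picture the knob is at (252,176), the keeper at (261,228) and the jar at (210,261). From the marks, the box is at (0.646, 0.027) with a yaw of about 20°, the lid is at about 0.44 rad and the bolt is almost fully drawn back. I'll shut the lid now.

```bash
cat > h.py <<'E'
from plant import r, gripper_to, inverse_kinematics, vision, models, telemetry
import numpy as np
from scipy.spatial.transform import Rotation as R
def pose(B,yaw,p,flip=1):
    """TCP pose for fingertips at box-frame point p, tool down, tool x along +-box y"""
    Rb=R.from_euler('z',yaw); x=Rb.apply([0,flip,0]); z=np.array([0,0,-1.])
    q=R.from_matrix(np.c_[x,np.cross(z,x),z]).as_quat()
    return np.r_[B,0]+Rb.apply(p)+[0,0,r.nose_length], [q[3],*q[:3]]
def look(cams,things):
    for c in cams:
        vision.snapshot(c)
        for t in things:
            print(c,t,[(np.round(d["at"],4).tolist(),round(d["score"],2)) for d in models.mark_of(t,c)[:2]])
E
python3 - <<'E'
from h import *
B=np.array([.646,.0268]); yaw=np.radians(20.3)
for f in (1,-1):
    P,q=pose(B,yaw,[-.07,-.092,.26],f); j=inverse_kinematics(P,q)
    print(f,None if j is None else np.round(j,2))
    if j is not None and abs(j[5])<2.3: break
P0=telemetry.current_ee_pos(); r.move_l([P0[0],P0[1],.32])
gripper_to(0.0)
r.move_to(*pose(B,yaw,[-.07,-.092,.26],f))
w0=telemetry.current_wrist_force()
hit=r.move_l(pose(B,yaw,[-.07,-.092,.096],f)[0],vel=.06,guard=20)
print(hit,telemetry.current_ee_pos()[2]-r.nose_length,np.array(telemetry.current_wrist_force())-w0)
r.hold(.3); print(np.array(telemetry.current_wrist_force())-w0)
r.move_l(pose(B,yaw,[-.07,-.092,.26],f)[0])
look(("scene","side"),("samplebox","lid_front","bolt_knob","bolt_tip","keeper"))
print(telemetry.current_t())
import cv2
im=vision.snapshot("side"); cv2.imwrite("pics/side2.png",cv2.resize(im[100:280,160:340,::-1],(720,720))[:600])
E
```

```text
1 [-0.25  0.32  1.31 -0.    1.51 -0.6 ]
True 0.1002466523183767 [-0.16482682  1.02600596  3.11520143]
[0.80511561 1.23913643 3.62833219]
scene samplebox [([0.6466, 0.0265, 0.0031], 0.73), ([0.7454, -0.1685, -0.0046], 0.41)]
scene lid_front [([0.5477, -0.0089, 0.097], 0.9)]
scene bolt_knob [([0.583, 0.0494, 0.1431], 0.59), ([0.6555, 0.2633, -0.0045], 0.16)]
scene bolt_tip [([0.5566, 0.1208, 0.1085], 0.55)]
scene keeper [([0.5463, -0.0117, 0.0977], 0.47)]
side samplebox [([0.6487, 0.0289, -0.0015], 0.79)]
side lid_front [([0.5439, -0.0115, 0.0985], 0.92)]
side bolt_knob [([0.5853, 0.0472, 0.1471], 0.6)]
side bolt_tip [([0.5584, 0.1218, 0.1083], 0.7)]
side keeper [([0.5502, 0.142, 0.1099], 0.7), ([0.6537, 0.2522, -0.0014], 0.65)]
10.0583
```

View pics/side2.png

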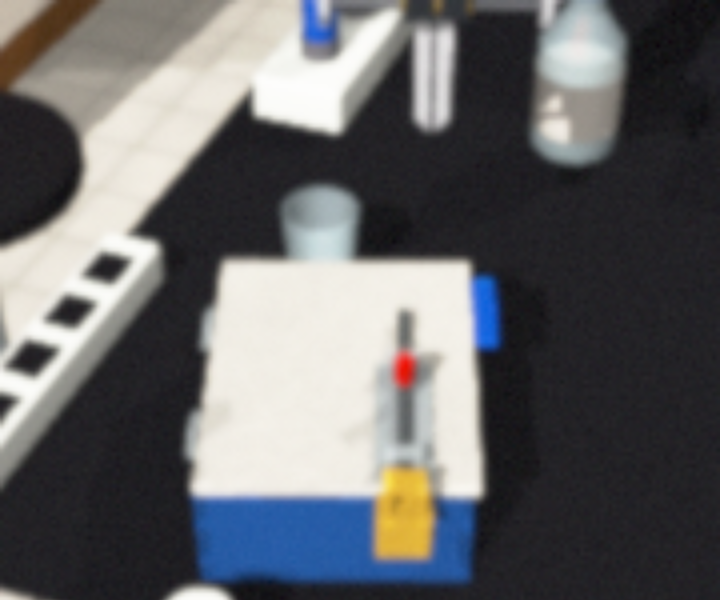

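The lid is down on the rim: white plate flush, knob at (405,370) in the crop, keeper at (405,510). I'll press it once more to be sure it's seated, then push the knob.

Run:
```python
from h import *
B=np.array([.646,.0268]); yaw=np.radians(20.2)
tip=lambda:np.round(R.from_euler('z',-yaw).apply(np.array(telemetry.current_ee_pos())-[*B,r.nose_length]),4)
F=lambda:np.round(telemetry.current_wrist_force(),1)
L=lambda p,**k:r.move_l(pose(B,yaw,p)[0],**k)
L([-.075,-.092,.11]); print(L([-.075,-.092,.092],vel=.03,guard=30),tip(),F())
L([-.075,-.092,.17])
L([-.05,.008,.17]); print(L([-.05,.008,.125],vel=.08,guard=8),tip(),F())
print(L([-.05,.092,.125],vel=.04,guard=22),tip(),F())
r.hold(.2); print(tip(),F())
t=tip(); L([-.05,t[1]-.02,.125]); L([-.05,t[1]-.02,.2]); L([-.07,-.092,.26])
look(("scene","side"),("lid_front","bolt_knob","bolt_tip"))
print(telemetry.current_t())
import cv2
im=vision.snapshot("side"); cv2.imwrite("pics/side3.png",cv2.resize(im[130:280,160:340,::-1],(720,600)))
```

```text
True [-0.0746 -0.0922  0.1002] [-1.1  0.   6.1]
False [-0.0498  0.0077  0.1251] [ 0.2 -0.2  0.4]
True [-0.0501  0.0782  0.1251] [ 0.6 -3.   1.5]
[-0.0503  0.0782  0.1248] [ 0.1 -1.9  0.7]
scene lid_front [([0.5476, -0.0088, 0.0981], 0.74)]
scene bolt_knob [([0.5647, 0.0975, 0.1432], 0.62)]
scene bolt_tip []
side lid_front [([0.5432, -0.0066, 0.1009], 0.89), ([0.7413, -0.1653, -0.0011], 0.34)]
side bolt_knob []
side bolt_tip [([0.5396, 0.1695, 0.1132], 0.5)]
18.3833
```

View pics/side3.png

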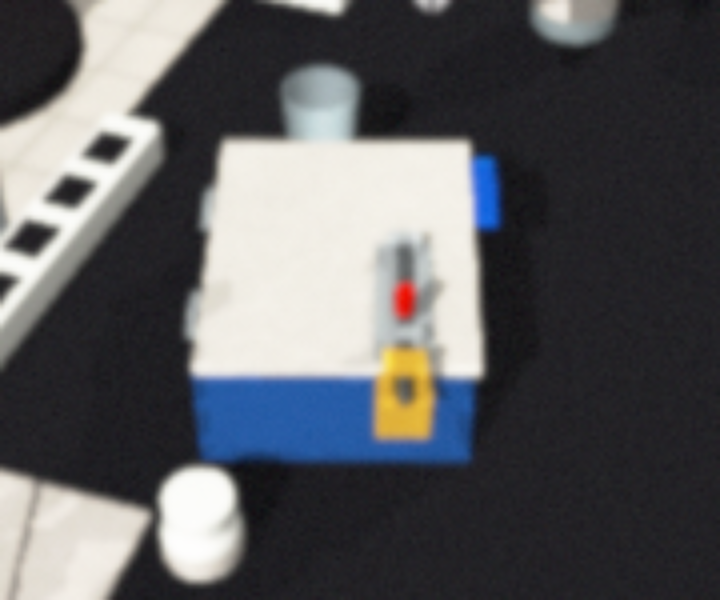

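The bolt has come out through the keeper (tip at about (403,388)). The knob measures 94.5 mm on the +y side against 95 mm for home. One firm confirming push, then I'll hand in.

Run:
```python
from h import *
B=np.array([.646,.0268]); yaw=np.radians(20.2)
L=lambda p,**k:r.move_l(pose(B,yaw,p)[0],**k)
L([-.05,.055,.2]); L([-.05,.055,.125],vel=.1,guard=8)
print(L([-.05,.092,.125],vel=.03,guard=30),R.from_euler('z',-yaw).apply(np.array(telemetry.current_ee_pos())-[*B,0]))
L([-.05,.055,.125]); L([-.05,.055,.2]); L([-.07,-.092,.26])
look(("scene","side"),("lid_front","bolt_knob","beaker","jar"))
print(telemetry.current_t()); print(r.sign_off())
```

```text
False [-0.04992669  0.07971815  0.15035384]
scene lid_front [([0.5469, -0.0117, 0.0974], 0.76)]
scene bolt_knob [([0.5658, 0.1007, 0.1444], 0.6)]
scene beaker [([0.7441, -0.1688, -0.0063], 0.89)]
scene jar [([0.6536, 0.2603, -0.0024], 0.83)]
side lid_front [([0.5434, -0.0101, 0.1014], 0.97)]
side bolt_knob [([0.5616, 0.0997, 0.1476], 0.64), ([0.6458, 0.0282, -0.0026], 0.43)]
side beaker [([0.7451, -0.1691, -0.0026], 0.83)]
side jar [([0.6514, 0.2551, 0.002], 0.74), ([0.5402, 0.1713, 0.1116], 0.61)]
24.7
the job is handed in; nothing more can be done
None
```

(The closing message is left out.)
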